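# Pop the battery hatch of the work light

### The job

Open the work light's battery case: with a fingertip press its oblong hatch in by the ringed end, once, and let go so that the hatch pops up; then keep clear and make sure for a second or so that it stays up. Do not push the hatch down again, leave the square fuse hatch shut, and do not move or pick up anything else on the bench.

Things in the scene. Friction and masses are not known exactly. Their poses are not given: they have to be found in the camera images.
- battery_case: the work light's battery case: a grey plastic box with black corner bumpers, fixed to the bench, oblong, 164 mm (x) by 104 mm (y), rim 75 mm high, with one oblong steel hatch on top (132 x 76 mm, hinge across a short end; shut, its flat top is 8 mm above the rim); origin in the middle of its underside, x towards the hatch's hinge, z up
- long_hatch (a joint): hinge angle (rad) of the oblong steel hatch of the battery case. 0 latched shut, -0.058 pressed in to its stop, 0.5 popped open, held up by its spring. Push-push catch: pressed in to the stop (6 mm at the pad, force rising to about 5 N) and let go, it springs up in half a second (free edge rises 63 mm); a lighter press leaves it latched; pressing an open hatch fully down latches it again
- long_hatch_pad (a point): centre of the ring-shaped thumb pad (28 mm across, flat) on top of the oblong hatch, midway across, 24 mm in from its free edge and 108 mm from the hinge; it moves with the hatch. Its x axis points from the free edge towards the hinge (level while shut), y along the hinge, z out of the lid
- fuse_case: the fuse case: a box like the other but square, 124 by 124 mm, rim 75 mm high, with one square steel hatch on top (92 x 92 mm, its top 8 mm above the rim when shut), fixed to the bench; origin in the middle of its underside
- square_hatch (a joint): hinge angle (rad) of the square steel hatch of the fuse case. 0 latched shut, -0.088 pressed in to its stop, 0.5 popped open, held up by its spring. Push-push catch: pressed in to the stop (6 mm at the pad, force rising to about 7 N) and let go, it springs up in half a second (free edge rises 44 mm); a lighter press leaves it latched; pressing an open hatch fully down latches it again
- square_hatch_pad (a point): centre of the thumb pad on top of the square hatch, 24 mm in from its free edge, 68 mm from its hinge. Its x axis points from the free edge towards the hinge (level while shut), y along the hinge, z out of the lid
- chisel: a short steel stone chisel lying on the bench between the two cases, 172 mm long, 18 mm thick; origin on the bench under its middle
- grind_disc: a flat dark grinding disc lying on the bench, 100 mm across, 6 mm thick; origin under its middle
- rub_stone: a grey rubbing stone, 90 x 45 x 32 mm, lying on the bench; origin under its middle
- spray_can: a spray can standing on the bench, 66 mm across, 190 mm tall; origin under its middle
- paste_jar: a jar of polishing paste standing on the bench, 72 mm across, 75 mm tall; origin under its middle
- pencil_mug: a white mug standing on the bench, 80 mm across, 90 mm tall; origin under its middle
- mallet: a carver's wooden mallet lying on the bench, 235 mm long, head 76 mm thick; origin on the bench under the head's middle

How it is judged:
By the outcome, as a careful person would: the job done as asked, in the order asked, and still so for the second after the job is handed in, with the robot touching nothing.
It also fails if it takes over 32 s, if anything falls off the work surface, if the arm or the gripper's body presses on something with over 40 N, if the wrist force passes 120 N, or if a joint passes its speed limit or range.

### The arm

A 6-joint arm with a two-finger parallel gripper is mounted at the origin on the work surface. World frame = base frame: x ahead of the robot, y to its left, z up, the work surface at z = 0. Lengths are in mm, angles in rad, forces in N, time in s.
With the tool pointing down it reaches from about 325 to 850 mm from the base axis. Payload 15.5 kg.
Tool frame: the origin (TCP) lies at the very end of the fingers, on their centre line; the grasp point (between the pads) lies env.pinch_z behind it (env.pinch_z is the distance from the TCP to the grasp point, in mm); y points along the fingers, x is the direction in which the jaws open and shut, and the axes are right-handed (so a half turn about y gives the same grasp; the last joint's range is limited). The gripper opens to 91 mm and grips with 3 to 60 N. Pads are 32 mm wide; open, the fingers measure 118 mm over their backs; the gripper's body (76 mm by 178 mm) begins 60 mm behind the grasp point.
Start: joints at [-1.409, 0.494, 1.345, -0, 1.302, -0.096], TCP at [159.347, -604.347, 213.915] pointing down, gripper open.
Joint ranges: [-2.91, 2.91], [-0.82, 2.16], [0.22, 2.67], [-1.22, 4.37], [0.12, 2.79], [-3.08, 3.08]. Speed limits (rad/s): [1.89, 1.89, 2.57, 3.01, 3.01, 3.01].

### API

Orientations are given as a unit quaternion [w, x, y, z].
In Python, from station import env gives the robot as it stands.
- The arm moves only by the shell command python3 -m creep 'ROWS'. ROWS is JSON, one flat list of numbers, 7 for each row, row after row: the shift along the tool's x, y, z in mm, then the turn, a rotation vector about the tool's x, y, z in rad, then the finger opening in mm, from 0 to 91.2. A call has 1 to 10 rows; each row is the pose to reach, as a shift and turn from the pose measured when the call began, along the tool's axes at that moment; what a row does not reach only later rows make up. A row lasts 1/10 s, in which the tool goes at most 50 mm and 8.59 degrees, less where a joint would pass 70% of its speed; a pose out of reach is approached as far as the arm can. A call with a gripper value outside its range is refused whole. The fingers move at their own pace and stop on an object; the grip force is fixed at half the most. Time passes only in rows, so rows that repeat a pose let the fingers close. It gives the time, the measured TCP pose, the force and the opening at its end, in the units of the state.
- env.get_state(): the state, without advancing time (a new reading comes with each control period).
- env.capture(name): name is "side" or "top"; returns a dict with "image" (480x640x3 uint8, red, green, blue), "intrinsics" (3x3 intrinsics, pixels), "k1" (the pictures are not rectified: a ray, as slopes to the right and down, at radius r is drawn at 1 + k1 r^2 times it, then the intrinsics apply), "xyz" and "orientation" of the camera in the world. Camera axes: x right, y up, looking along -z (the intrinsics and any distortion apply to the point x, -y, -z); pixel columns grow to the right and rows downward; lengths in mm; the calibration is good to about 2 mm. A picture is of the moment at which its call begins. There is no depth.
- env.close_job(): hands the job in, once; it reports no verdict.
The state is a dict: "time_s": time; "joint_positions": joint angles; "qvel": joint speeds; "joint_torque": joint torques, N m; "position": TCP position; "tool_rot": TCP orientation; "force": force on the tool from outside, world axes, zero at the start; "wrist_torque": the same for the moment, N m; "finger_gap": opening from 0.0 (shut) to 1.0 (fully open).
Only numpy, scipy, OpenCV 4.12 (cv2) and the standard library are available. Lean on these libraries where they do the work, as an engineer would, in place of code of your own. Each camera call takes 0.05 s, during which the arm holds its last target. There are 200 camera calls.

## Working session

There is one attempt and no reset: what is moved stays moved. The work goes in short steps, Python scripts to look and compute and a shell command to move; the robot and the scene stay as the last step left them, time stands still between calls to the robot, and variables do not carry over. Pictures are saved under pics/ and viewed, about 8 in all and at most 12, crops included, and the job is handed in when it is done.

```bash
mkdir -p pics; cat > h.py <<'E'
import numpy as np, cv2
from scipy.spatial.transform import Rotation as R
from station import env
def q(o): return R.from_quat([o[1],o[2],o[3],o[0]])
def cap(n,f):
    c=env.capture(n); cv2.imwrite(f,c['image'][:,:,::-1]); np.save(f+'.npy',c,allow_pickle=True); return c
def load(f): return np.load(f+'.npy',allow_pickle=True).item()
def ray(c,u,v):
    K=np.array(c['intrinsics']); k=c['k1']
    p=cv2.undistortPoints(np.array([[[u,v]]],float),K,np.array([k,0,0,0.]))[0,0]
    return np.array(c['xyz']),q(c['orientation']).apply([p[0],-p[1],-1])
def onz(c,u,v,z):
    o,d=ray(c,u,v); return o+d*(z-o[2])/d[2]
def proj(c,P):
    p=q(c['orientation']).inv().apply(np.array(P)-c['xyz']); x,y=p[0]/-p[2],-p[1]/-p[2]
    s=1+c['k1']*(x*x+y*y); K=np.array(c['intrinsics']); return K[0,0]*x*s+K[0,2],K[1,1]*y*s+K[1,2]
E
python3 - <<'E'
from h import *
for n in('top','side'):
    c=cap(n,f'pics/{n}0.png'); print(n,c['xyz'],c['orientation'],c['k1'],c['intrinsics'])
print(env.get_state(),env.pinch_z)
E
```

```text
top [ 436.80652415  -26.63244337 1580.64519961] [-0.69942918 -0.04009206  0.03745194  0.71259302] -0.12692144955870857 [[541.04236128   0.         320.72483463]
 [  0.         541.04236128 241.96490033]
 [  0.           0.           1.        ]]
side [511.91929912 657.94162246 939.38936402] [-0.06658923 -0.0273255   0.32974873  0.94132086] -0.04698723507721934 [[460.87744278   0.         319.76277525]
 [  0.         460.87744278 242.12575787]
 [  0.           0.           1.        ]]
{'time_s': 0.1, 'joint_positions': array([-1.40851970e+00,  4.94125444e-01,  1.34603833e+00,  1.97930398e-05,
        1.30250139e+00, -9.55013486e-02]), 'qvel': array([-1.99047637e-03, -5.02569639e-04, -1.80195157e-03, -1.37856934e-03,
        2.98921968e-05, -2.28370772e-04]), 'joint_torque': array([ 2.69690048e-03, -8.80242491e+01, -3.82547092e+01,  7.04808743e-02,
        4.80149675e-02, -9.95037226e-06]), 'position': array([ 159.28879404, -604.02393164,  213.40560685]), 'tool_rot': array([ 0.5603816 , -0.5598537 ,  0.43186017, -0.43131553]), 'force': array([ 0.19697652, -0.50178411,  1.05554548]), 'wrist_torque': array([-0.01343415, -0.03939398, -0.00152271]), 'finger_gap': 0.9990217015832824} 18.8
```

View pics/top0.png

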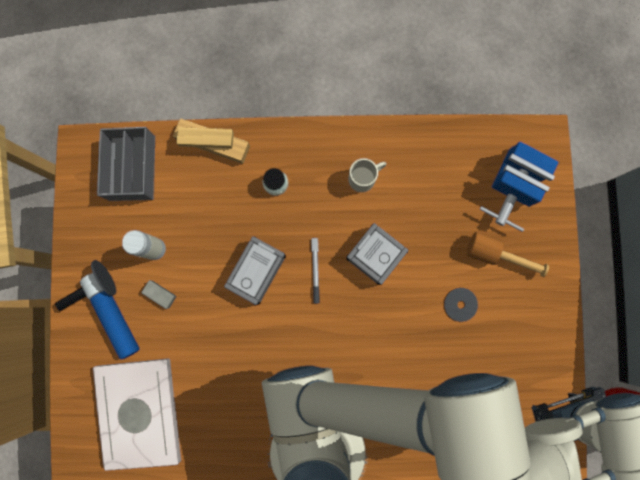

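View pics/side0.png

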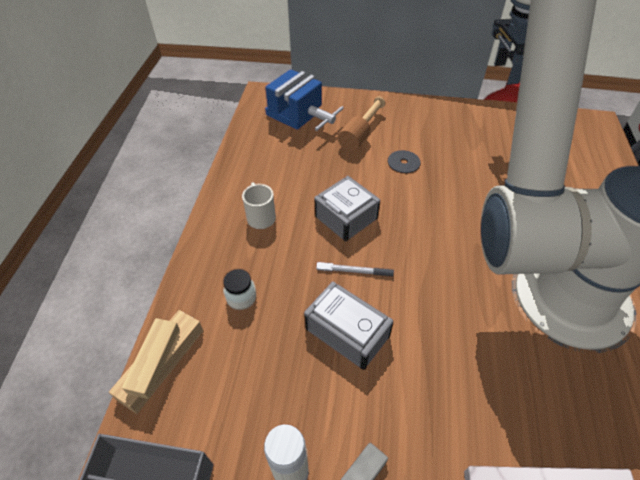

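The battery case is at about (255,270) in the top view, with its ring near (246,283); in the side view the ring is near (365,325). The square case is at (377,254) in the top view.

```bash
python3 - <<'E'
from h import *
t=load('pics/top0.png');s=load('pics/side0.png')
for c,p in((t,[(246,283),(255,270)]),(s,[(365,325),(349,316)])):
    for u in p: print(u,onz(c,*u,83).round(1))
# bright lid contour
for c,(x0,y0,x1,y1) in((t,(215,225,300,315)),(s,(295,275,400,370))):
    im=c['image'][y0:y1,x0:x1]; hsv=cv2.cvtColor(im,cv2.COLOR_RGB2HSV)
    m=((hsv[...,1]<40)&(hsv[...,2]>150)).astype(np.uint8)
    m=cv2.morphologyEx(m,cv2.MORPH_CLOSE,np.ones((5,5)))
    k=max(cv2.findContours(m,0,2)[0],key=cv2.contourArea)
    b=cv2.boxPoints(cv2.minAreaRect(k))+[x0,y0]
    W=np.array([onz(c,*u,83) for u in b]);print(b.round(1).tolist(),W.round(1).tolist(),W.mean(0).round(1),np.linalg.norm(np.diff(W,axis=0),axis=1))
a=cv2.resize(t['image'][225:315,205:305],None,fx=4,fy=4,interpolation=2);b=cv2.resize(s['image'][275:365,300:400],None,fx=4,fy=4,interpolation=2)
cv2.imwrite('pics/z.png',np.hstack([a,b])[:,:,::-1])
st=env.get_state();print(q(st['tool_rot']).as_matrix().round(3))
E
```

```text
(246, 283) [491.3 186.7  83. ]
(255, 270) [527.  161.4  83. ]
(365, 325) [491.5 186.9  83. ]
(349, 316) [526.7 170.3  83. ]
[[231.0, 283.4], [255.6, 239.8], [278.1, 252.4], [253.6, 296.1]] [[490.9, 228.5, 83.0], [611.5, 159.3, 83.0], [574.7, 96.5, 83.0], [454.8, 165.8, 83.0]] [533.  162.5  83. ] [139.03656874  72.72542807 138.50755726]
[[305.1, 311.3], [330.0, 275.9], [391.4, 319.0], [366.5, 354.5]] [[620.4, 172.1, 83.0], [579.9, 74.2, 83.0], [437.7, 165.2, 83.0], [482.9, 252.4, 83.0]] [530.2 166.   83. ] [105.9517833  168.77194959  98.24837942]
[[ 0.255 -0.     0.967]
 [-0.967  0.001  0.255]
 [-0.001 -1.     0.   ]]
```

View pics/z.png

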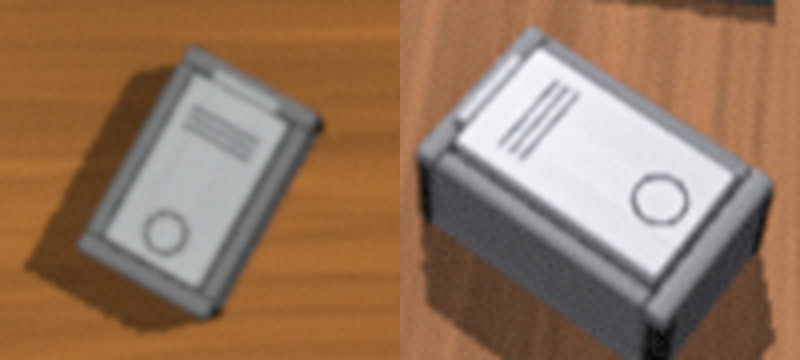

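Both views put the ring at (491.4, 186.8, 83), with the hinge heading about -30°. Next I'll traverse at height with the fingers closed, turning the tool in line with the lid (-0.79 about tool y).

```bash
python3 -m creep '[-680,0,523,0,-0.79,0,0, -680,0,523,0,-0.79,0,0, -680,0,523,0,-0.79,0,0, -680,0,523,0,-0.79,0,0, -680,0,523,0,-0.79,0,0, -680,0,523,0,-0.79,0,0, -680,0,523,0,-0.79,0,0, -680,0,523,0,-0.79,0,0, -680,0,523,0,-0.79,0,0, -680,0,523,0,-0.79,0,0]'
cat > d.py <<'E'
from h import *
import sys
s=env.get_state();M=q(s['tool_rot'])
T=np.array([float(a) for a in sys.argv[1:4]]); print('pos',s['position'].round(1),'t',s['time_s'],'F',s['force'].round(1),'j',s['joint_positions'].round(2),'gap',s['finger_gap'])
print('shift',M.inv().apply(T-s['position']).round(1))
a=np.radians(-30); D=np.array([[np.cos(a),0,-np.sin(a)],[np.sin(a),0,np.cos(a)],[0,-1,0]])
print('turn',(M.inv()*R.from_matrix(D)).as_rotvec().round(3))
E
python3 d.py 491.4 186.8 150
```

```text
time_s: 1.1
position: [353.2, -141.5, 214.1]
tool_rot: [0.683, -0.683, 0.183, -0.183]
force: [1.5, -0.5, -0.6]
finger_gap: 0.154
pos [ 353.2 -141.5  214.1] t 1.1 F [ 1.5 -0.5 -0.6] j [-0.54  0.15  1.9   0.    1.1  -0.02] gap 0.15353907438638004
shift [-44.3  64.5 353.4]
turn [-0.001  0.    -0.   ]
```

```bash
python3 -m creep '[-44,0,353,0,0,0,0, -44,0,353,0,0,0,0, -44,0,353,0,0,0,0, -44,0,353,0,0,0,0, -44,0,353,0,0,0,0, -44,30,353,0,0,0,0, -44,60,353,0,0,0,0, -44,95,353,0,0,0,0, -44,95,353,0,0,0,0, -44,95,353,0,0,0,0]'
python3 d.py 491.4 186.8 84
python3 - <<'E'
from h import *
c=cap('side','pics/s1.png');cv2.imwrite('pics/s1z.png',cv2.resize(c['image'][215:375,270:430],None,fx=3.5,fy=3.5,interpolation=2)[:,:,::-1])
p=env.get_state()['position'];print(proj(c,p),proj(c,[491.4,186.8,83]))
E
```

```text
time_s: 2.1
position: [490.6, 186.2, 118.8]
tool_rot: [-0.683, 0.683, -0.184, 0.182]
force: [0.6, 0.1, 0.4]
finger_gap: 0.008
pos [490.6 186.2 118.8] t 2.1 F [0.6 0.1 0.4] j [0.25 0.48 1.7  0.   0.97 0.77] gap 0.007723072911401156
shift [ 0.5 34.8  1. ]
turn [ 0.001  0.001 -0.003]
(np.float64(366.40533747495664), np.float64(315.67373328869337)) (np.float64(365.0581406297902), np.float64(324.95607083909016))
```

View pics/s1z.png

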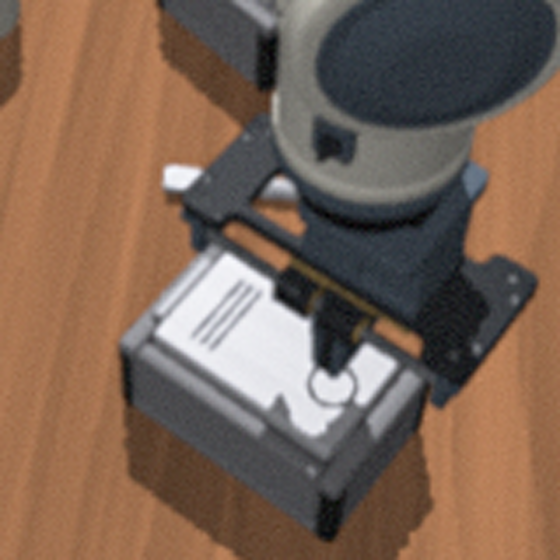

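The fingertip sits right over the ring, which is at (332,383) in the crop, with the tip at (337,352). Now I'll descend and start pressing gently.

```bash
python3 -m creep '[0.5,20,1,0,0,0,0, 0.5,30,1,0,0,0,0, 0.5,33,1,0,0,0,0, 0.5,35,1,0,0,0,0, 0.5,37,1,0,0,0,0, 0.5,38.5,1,0,0,0,0, 0.5,39.5,1,0,0,0,0, 0.5,39.5,1,0,0,0,0]'; python3 d.py 491.4 186.8 75
```

```text
time_s: 2.95
position: [492.5, 186.5, 80.8]
tool_rot: [0.683, -0.683, 0.183, -0.183]
force: [0.8, -1.5, 2.0]
finger_gap: 0.004
pos [492.5 186.5  80.8] t 2.95 F [ 0.8 -1.5  2. ] j [0.25 0.53 1.73 0.   0.87 0.77] gap 0.004137778090649946
shift [-1.1  5.8 -0.3]
turn [-0.001  0.    -0.   ]
```

```bash
python3 -m creep '[-1,1.5,0,0,0,0,0, -1,3,0,0,0,0,0, -1,4,0,0,0,0,0, -1,4.5,0,0,0,0,0, -1,4.5,0,0,0,0,0]'; python3 d.py 491.4 186.8 75
```

```text
time_s: 3.45
position: [492.1, 187.2, 77.0]
tool_rot: [0.683, -0.683, 0.183, -0.183]
force: [-1.0, -2.0, 17.6]
finger_gap: 0.007
pos [492.1 187.2  77. ] t 3.45 F [-1.  -2.  17.6] j [0.25 0.54 1.74 0.   0.86 0.77] gap 0.007357416601304295
shift [-0.4  2.  -0.7]
turn [-0.001  0.     0.   ]
```

At 17.6 N and z = 77 (6 mm in) the hatch is firmly on its stop. I'll let go by lifting fast, then back off beyond the free edge.

```bash
python3 -m creep '[0,-50,0,0,0,0,0, -10,-100,0,0,0,0,0, -40,-150,0,0,0,0,0, -80,-180,0,0,0,0,0, -110,-200,0,0,0,0,0, -110,-200,0,0,0,0,0, -110,-200,0,0,0,0,0, -110,-200,0,0,0,0,0, -110,-200,0,0,0,0,0, -110,-200,0,0,0,0,0]'
python3 - <<'E'
from h import *
c=cap('side','pics/s2.png')
E
```

```text
time_s: 4.45
position: [396.8, 241.4, 276.1]
tool_rot: [0.683, -0.683, 0.183, -0.183]
force: [0.3, 0.1, -1.3]
finger_gap: 0.004
```

View pics/s2.png

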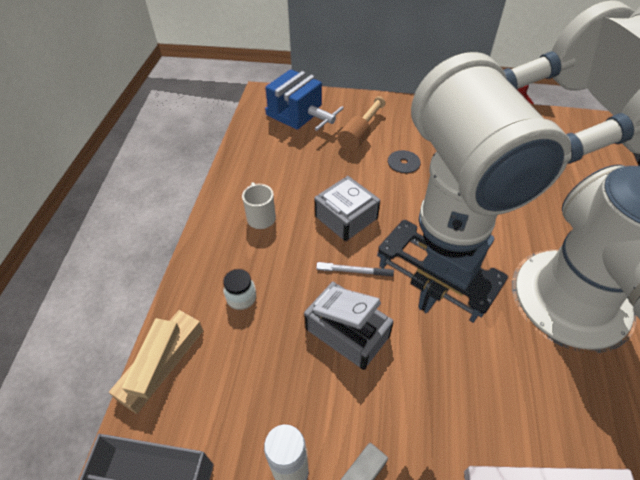

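The oblong hatch is up (about (347,305)), the square one at (347,198) is still shut, and the arm is clear. I'll hold still for over a second and check again.

```bash
for i in 1; do python3 -m creep '[0,0,0,0,0,0,0, 0,0,0,0,0,0,0, 0,0,0,0,0,0,0, 0,0,0,0,0,0,0, 0,0,0,0,0,0,0, 0,0,0,0,0,0,0, 0,0,0,0,0,0,0, 0,0,0,0,0,0,0, 0,0,0,0,0,0,0, 0,0,0,0,0,0,0]'; done; python3 -m creep '[0,0,0,0,0,0,0, 0,0,0,0,0,0,0, 0,0,0,0,0,0,0, 0,0,0,0,0,0,0, 0,0,0,0,0,0,0]'
python3 - <<'E'
from h import *
a=load('pics/s2.png');c=cap('side','pics/s3.png')
d=cv2.absdiff(a['image'],c['image']).max(2);print('changed px case',(d[270:370,295:395]>40).sum(),'all',(d>40).sum())
b=load('pics/side0.png');d=cv2.absdiff(b['image'],c['image']).max(2)[:, :375];ys,xs=np.where(d>50);print('vs start',len(xs),xs.min(),xs.max(),ys.min(),ys.max())
cv2.imwrite('pics/s3z.png',cv2.resize(c['image'][170:370,280:420],None,fx=3,fy=3,interpolation=2)[:,:,::-1])
E
```

```text
time_s: 5.5
position: [396.8, 241.5, 276.2]
tool_rot: [0.683, -0.683, 0.183, -0.183]
force: [-0.3, 0.1, -0.9]
finger_gap: 0.003
time_s: 6.0
position: [396.8, 241.5, 276.2]
tool_rot: [0.683, -0.683, 0.183, -0.183]
force: [0.0, 0.5, 0.1]
finger_gap: 0.009
changed px case 0 all 1
vs start 1947 314 374 287 403
```

View pics/s3z.png

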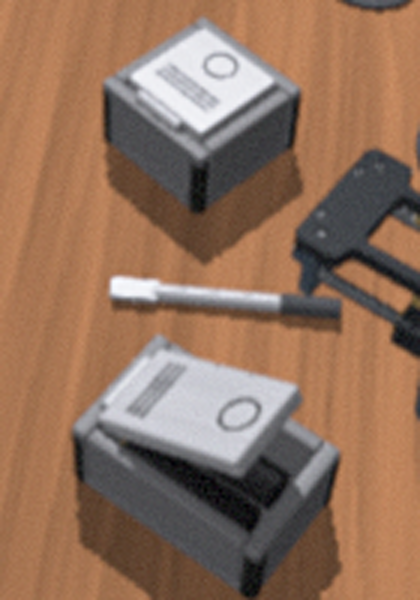

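The hatch is still up after 1.5 s, the fuse hatch is shut and the chisel hasn't moved.

```bash
python3 -c "
from station import env
print(env.close_job())"
```

```text
the job is handed in; nothing more can be done
None
```

The battery case is open: I pressed its oblong hatch once at the ring with the closed fingertips. It went in 6 mm to its stop, at about 18 N on the wrist. I then lifted straight off, and the hatch popped up.

- **Hatch stays up:** after I held clear for 1.5 s, the side picture showed no change at the case and the hatch still up.
- **Rest of the bench:** the square fuse hatch was still shut and the chisel had not moved. In the part of the side view left of the arm, the only changes from the start picture were around the battery case. I did not run that comparison on the rest of the view or from the top camera.
- **Hand-in:** the robot was clear and touching nothing, at about 6 s on its clock. None of the checks I ran failed or disagreed.

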